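# Re-arm the interlock under its push-latch cover

### The arm

A 6-joint arm with a two-finger parallel gripper is mounted at the origin on a cart in front of the work surface, level with it; the furniture and walls round the work are solid. World frame = base frame: x ahead of the robot, y to its left, z up, the work surface at z = 0. Lengths are in mm, angles in rad, forces in N, time in s.
With the tool pointing down it reaches from about 325 to 850 mm from the base axis. Payload 15.5 kg.
Tool frame: the origin (TCP) lies midway between the tips of the shut fingers; the grasp point (between the pads) lies behind it (manip.pinch_z is the z of the grasp point in the tool frame, in mm); z points along the fingers, y is the line along which they close (so a half turn about z gives the same grasp; the last joint's range is limited). The gripper opens to 91 mm and grips with 3 to 60 N. Pads are 32 mm wide; open, the fingers measure 118 mm over their backs; the gripper's body (76 mm by 178 mm) begins 60 mm behind the grasp point.
Start: joints at [-1.427, 0.494, 1.345, -0, 1.302, -0.096], TCP at [148.444, -607.117, 213.915] pointing down, gripper open.
Joint ranges: [-2.91, 2.91], [-0.82, 2.16], [0.22, 2.67], [-1.22, 4.37], [0.12, 2.79], [-3.08, 3.08]. Speed limits (rad/s): [1.89, 1.89, 2.57, 3.01, 3.01, 3.01].

### API

Orientations are given as a unit quaternion [w, x, y, z].
In Python, from rig import manip gives the robot as it stands.
- The arm moves only by the tool move_arm, never from a script. Its argument "steps" is a list of rows, each an object of numbers: "hand": the closure, from 0 (fully open) to 1 (shut); "dx", "dy", "dz": the shift along the tool's x, y, z in m; "rx", "ry", "rz": the turn, a rotation vector about the tool's x, y, z in degrees. In form: [{"hand": .., "dx": .., "dy": .., "dz": .., "rx": .., "ry": .., "rz": ..}, ...]. A call has exactly 10 rows; each row shifts and turns the commanded pose from where the row before left it, along the tool's axes as they then stand; what a row does not reach is not made up. A row lasts 1/10 s, in which the tool goes at most 50 mm and 8.59 degrees, less where a joint would pass 70% of its speed; a pose out of reach is approached as far as the arm can. A call is refused whole if a number of a shift passes 0.05 or a number of a turn 8.59, either way. A call with a gripper value outside its range is refused whole. The fingers move at their own pace and stop on an object; the grip force is fixed at half the most. Time passes only in rows, so rows that do not move let the fingers close, or fill a call up. It gives the time, the measured TCP pose, the force, the opening and the grip force at its end, in the units of the state.
- manip.state(): the state, without advancing time (a new reading comes with each control period).
- manip.camera(name): name is "side" or "top"; returns the picture (384x512x3 uint8, red, green, blue); there is no depth.
- manip.calibration(name): a dict with "intrinsics" (3x3 intrinsics, pixels), "R" (3x3) and "t" (3): a world point X has camera coordinates R X + t. Camera axes: x right, y down, z forward; pixel columns grow to the right and rows downward; lengths in mm; the calibration is good to about 2 mm. A picture is of the moment at which its call begins. calibration takes no time and is no camera call.
- manip.finish_job(): hands the job in; it is judged then, once.
The state is a dict: "t": time; "joint_pos": joint angles; "joint_velocities": joint speeds; "tau": joint torques, N m; "position": TCP position; "orientation": TCP orientation; "force": force on the tool from outside, world axes, zero at the start; "torque": the same for the moment, N m; "gripper_width": finger opening in mm; "grasp_force": force on a finger pad.
Only numpy, scipy, OpenCV 4.12 (cv2) and the standard library are available. Lean on these libraries where they do the work, as an engineer would, in place of code of your own. Each camera call takes 0.05 s, during which the arm holds its last target. There are 200 camera calls.

### The job

Re-arm the laser interlock: press the push-latch cover on top of the small grey control box so that it pops fully open by itself, push the raised right-hand end of the rocker switch underneath fully down, then press the cover shut again until it latches and stays flush. Press gently with the fingers; nothing is to be picked up, and the loose things round the box stay where they stand.

Things in the scene. Friction and masses are not known exactly. Their poses are not given: they have to be found in the camera images.
- box: grey control box fixed to the table, 100 (x) x 120 (y) x 55 mm high; 4 mm high feet reach y = +-76 mm, cable glands x = +68 mm. Origin: centre of its underside, on the table; x points to its back, y to its left, z up; its front (-x) faces roughly the robot. In its top a well (x -36 to +29 mm, y +-40 mm, 32 mm deep) under the black cover; in it the rocker, centred at x = -19 mm, y = 0
- cover_hinge (a point): middle of the cover's hinge line, which runs along the box's y, fixed in the box 28 mm behind its centre, 52 mm above the table. The cover is a black plate 61 mm deep, 78 mm wide, 4 mm thick, free edge 62 mm from the hinge, to the front when shut. Fully open it leans back at 1.2 rad: its free edge stands about 22 mm in front of the hinge line and 110 mm above the table
- press_pad (a point): middle of the flat ribbed pad (16 x 40 mm) on the cover's upper side near its front edge, where it is pressed; moves with the cover. Shut: 48 mm in front of the hinge, 55 mm above the table. About 3 N here moves the cover, with short jumps to 7 N or more on the way when pushed fast; 10 to 15 N means the stop is reached. Press slowly (about 0.02 m/s)
- cover (a joint): cover angle, rad. 0: shut, flush, latched. Pressed to -0.07 or its stop at -0.09 (4.5 mm at the pad) and let go, it unlatches and a damped spring swings it to its stop at 1.2 in about 1 s. From open, push it down against the spring to -0.07 or the stop, in one unbroken push, and let go: it stays latched at 0. Each further press (beyond -0.04) opens it again; pressed less, it springs back
- rocker_right_end (a point): top of the rocker near its right-hand (box -y) end, on the rocker; 39 mm above the table while that end is up, about 32 mm when fully down. The rocker is a grey paddle 22 mm (box x) by 42 mm (box y), 7 mm thick, pivoting at its middle, 28 mm above the table, about the box's x axis
- rocker (a joint): angle of the rocker, rad. About 0: left end down, right end raised (off). 0.5: right end fully down (armed). It stays where it is left; 1 to 3 N at the end moves it slowly
- lens_cap: loose black lens cap, 58 mm across, 9 mm high, lying near the box, not to be disturbed; origin: centre of its underside
- power_sensor: loose round black sensor head, 44 mm across, 16 mm high, lying near the box, not to be disturbed; origin: centre of its underside
- post: loose stainless steel post, 13 mm across, 50 mm tall, standing upright near the box, not to be disturbed; origin: centre of its underside
Mind the look-alikes: they are no part of the job. There is more than one size of the box; the one meant has the size given above.

How it is judged (in metres and radians):
On the way, in this order (a step that is already met when the one before it is completed fails the run):
1. the cover has popped open by itself, nothing touching it (value of joint cover above 0.95 rad and contact force between the fingers and box below 0.5 N), for 0.2 s.
2. the right-hand end of the rocker is pushed fully down while the cover is open (value of joint rocker above 0.42 rad and value of joint cover above 0.5 rad), for 0.1 s.
3. the cover is pressed shut (value of joint cover below 0.03 rad), for 0.1 s.
At the end, for the whole second after the job is handed in: the cover is latched shut (within 0.03 rad of flush) by itself, the rocker's right-hand end is down (above 0.42 of 0.5 rad), and the lens cap, sensor head and post are within 15 mm of where they stood (value of joint cover between -0.03 and 0.03 rad and value of joint rocker above 0.42 rad and distance of each of lens_cap, power_sensor, post from where it was at the start of the episode below 0.015 m); the robot touches nothing.
It fails at once if the lens cap is moved or lifted by more than 15 mm (distance of lens_cap from where it was at the start of the episode above 0.015 m).
It fails at once if the sensor head is moved or lifted by more than 15 mm (distance of power_sensor from where it was at the start of the episode above 0.015 m).
It fails at once if the post is moved or lifted by more than 15 mm (distance of post from where it was at the start of the episode above 0.015 m).
It fails at once if the post is knocked over (angle between post's own z axis and vertical above 0.5 rad).
It fails at once if the box, its cover or its rocker is pressed with more than 80 N (contact force between the fingers and box above 80 N).
It also fails if it takes over 51 s, if anything falls off the work surface, if the arm or the gripper's body presses on something with over 40 N, if the wrist force passes 120 N, or if a joint passes its speed limit or range.

## Working session

There is one attempt and no reset: what is moved stays moved. The work goes in short steps, Python scripts to look and compute and a tool call to move; the robot and the scene stay as the last step left them, time stands still between calls to the robot, and variables do not carry over. Pictures are saved under pics/ and viewed, at most 10 in all, crops included, and the job is handed in when it is done.

Besides the shell and the picture viewer there is one more tool, called in YAML: its name, and indented under it one key for each argument. move_arm: Moves the arm, as the interface text tells. Its arguments: {"type":"object","properties":{"steps":{"type":"array"}},"required":["steps"]}

```bash
mkdir -p pics
python3 - <<'E'
from rig import manip
import cv2
for n in("top","side"):
    cv2.imwrite(f"pics/{n}0.png",cv2.resize(manip.camera(n)[:,:,::-1],(800,600),interpolation=cv2.INTER_CUBIC))
    c=manip.calibration(n);print(c)
s=manip.state();print(s,manip.pinch_z)
E
```

```text
{'intrinsics': array([[361.90644293,   0.        , 249.63845607],
       [  0.        , 361.90644293, 192.00415148],
       [  0.        ,   0.        ,   1.        ]]), 'R': array([[-0.01325419, -0.99973459, -0.01884365],
       [-0.99680476,  0.01469521, -0.07851314],
       [ 0.07876921,  0.01774281, -0.99673497]]), 't': array([-13.12194208, 539.40224466, 880.83695111])}
{'intrinsics': array([[473.99286381,   0.        , 253.19420988],
       [  0.        , 473.99286381, 196.09636014],
       [  0.        ,   0.        ,   1.        ]]), 'R': array([[ 0.23821654,  0.97101942, -0.01934348],
       [ 0.61928795, -0.16720988, -0.76715272],
       [-0.74815461,  0.17076928, -0.64117278]]), 't': array([ -68.83697947, -275.59679941, 1385.35161402])}
{'t': 0.1, 'joint_pos': array([-1.42653217e+00,  4.94087575e-01,  1.34609179e+00,  7.25592366e-06,
        1.30255863e+00, -9.55093636e-02]), 'joint_velocities': array([-0.00093611, -0.00228867,  0.00033722,  0.00079835,  0.00135115,
       -0.0010157 ]), 'tau': array([ 4.75212175e-03, -8.80242634e+01, -3.82544839e+01,  7.11080013e-02,
        4.82640741e-02, -4.90929597e-05]), 'position': array([ 148.37232468, -606.74714799,  213.41106513]), 'orientation': array([-5.72585191e-04,  9.92822138e-01,  1.19598804e-01, -1.04621893e-05]), 'force': array([-0.65798213, -0.31674837, -1.04163666]), 'torque': array([-0.02488363,  0.05175104,  0.00358262]), 'grasp_force': 0.0, 'gripper_width': 91.07905574462391} -18.8
```

View pics/top0.png

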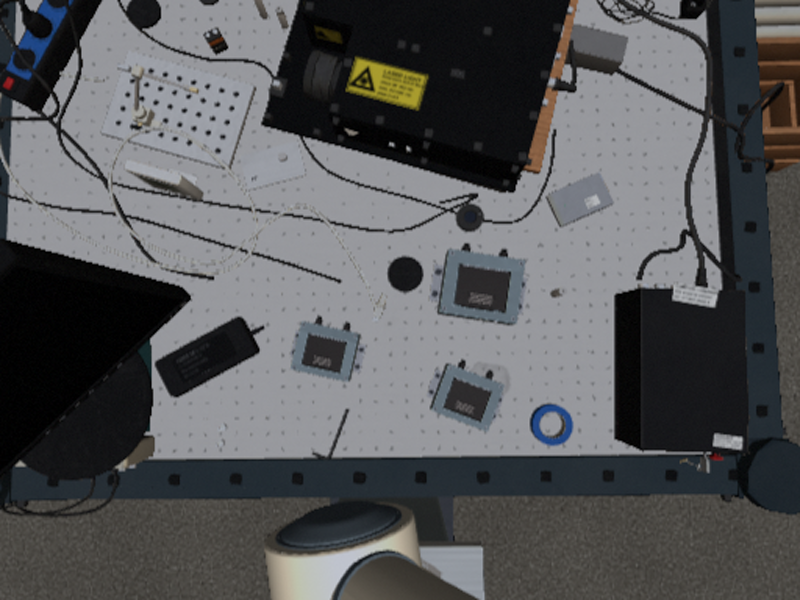

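View pics/side0.png

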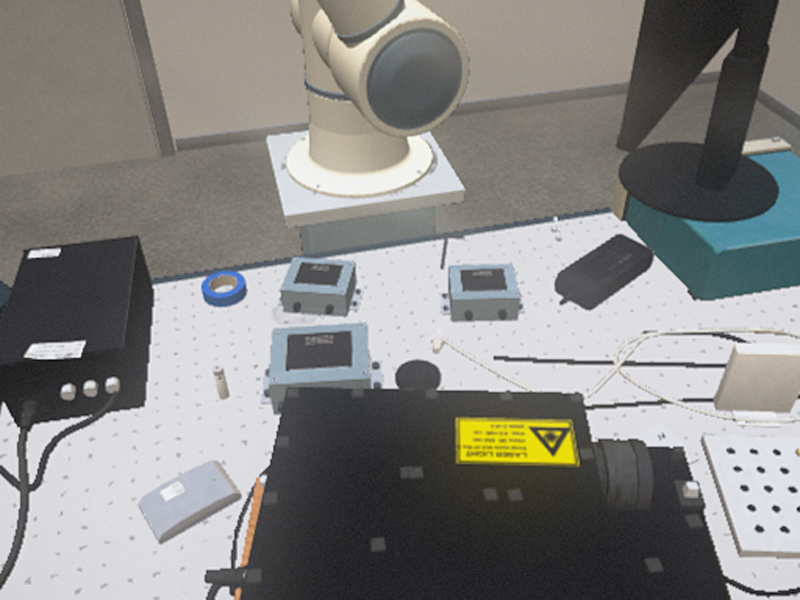

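The top view shows three boxes. The largest is at (481,287), with the lens cap at (405,273), the sensor head at (469,216) and the post at (558,293). I'll enlarge that area and measure it.

```bash
cat > h.py <<'E'
from rig import manip
import numpy as np, cv2
def crop(n,x0,y0,w,h,k,f):
    im=manip.camera(n)[y0:y0+h,x0:x0+w,::-1]
    cv2.imwrite(f,cv2.resize(im,None,fx=k,fy=k,interpolation=cv2.INTER_CUBIC))
def ray(n,u,v,z):
    c=manip.calibration(n);K,R,t=c["intrinsics"],c["R"],c["t"]
    d=R.T@np.linalg.inv(K)@[u,v,1];o=-R.T@t
    return (o+d*(z-o[2])/d[2])[:2]
def proj(n,X):
    c=manip.calibration(n);p=c["intrinsics"]@(c["R"]@np.array(X)+c["t"]);return p[:2]/p[2]
E
python3 - <<'E'
from h import *
crop("top",240,120,133,100,6,"pics/topc.png")
crop("side",150,190,133,80,6,"pics/sidec.png")
E
```

```text
(no output)
```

View pics/topc.png

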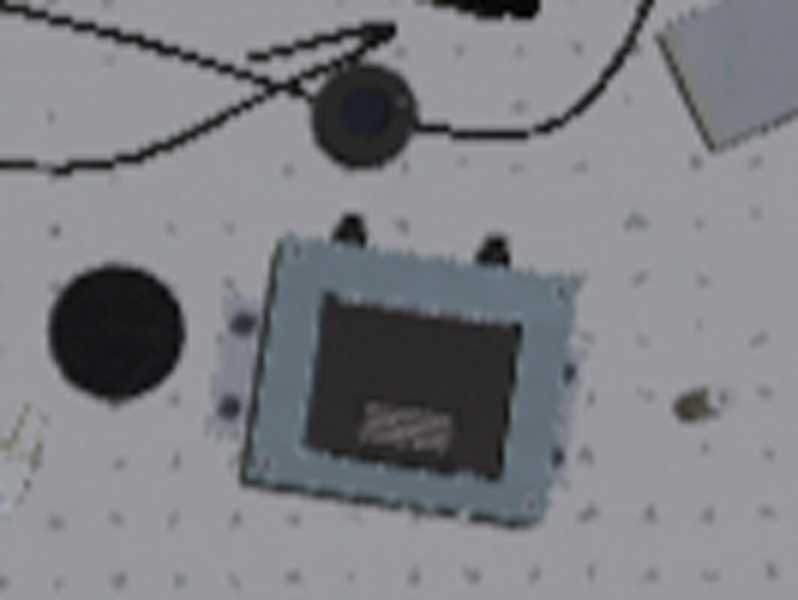

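View pics/sidec.png

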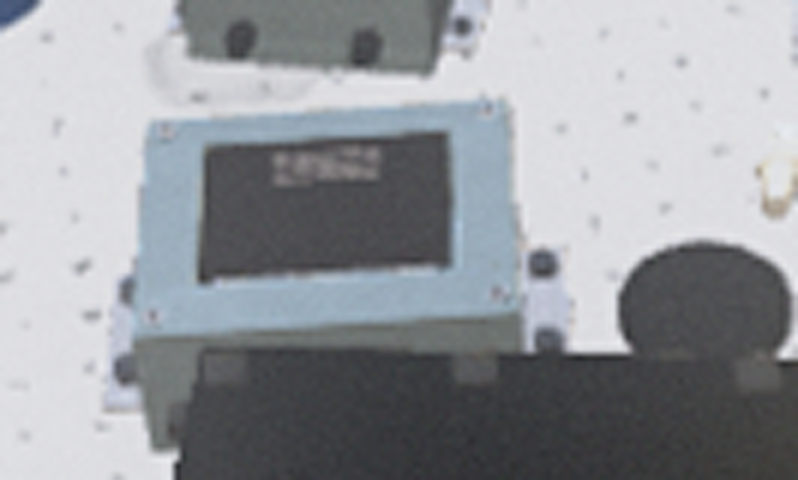

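The crop shows box top corners at about BL(283,237), BR(578,275), FR(540,525) and FL(243,483). The pad is near the front edge at (405,427). I'll compute the pose and cross-check it with the side view.

Run:
```python
from h import *
f=lambda p,x0,y0:((p[0]+.5)/6-.5+x0,(p[1]+.5)/6-.5+y0)
def fit(mod,P):
    mod=np.array(mod,float);P=np.array(P);a=mod-mod.mean(0);b=P-P.mean(0)
    th=np.arctan2((a[:,0]*b[:,1]-a[:,1]*b[:,0]).sum(),(a*b).sum());c,s=np.cos(th),np.sin(th);R=np.array([[c,-s],[s,c]])
    o=P.mean(0)-R@mod.mean(0);return th,o,np.abs(P-(mod@R.T+o)).max()
box=[(50,60),(50,-60),(-50,-60),(-50,60)]
cov=[(27,39),(27,-39),(-34,-39),(-34,39)]
for nm,n,x0,y0,z,m,px in [("topbox","top",240,120,55,box,[(283,237),(578,275),(540,525),(243,483)]),
 ("topcov","top",240,120,54,cov,[(325,292),(523,325),(500,480),(303,447)]),
 ("sidebox","side",150,190,55,box,[(522,317),(133,339),(149,121),(509,99)]),
 ("sidecov","side",150,190,54,cov,[(451,268),(199,282),(205,146),(448,132)])]:
    P=np.array([ray(n,*f(p,x0,y0),z) for p in px])
    e=[np.linalg.norm(P[i]-P[(i+1)%4]).round(1) for i in range(4)]
    print(nm,e,fit(m,P))
for p,z in [((117,332),9),((365,115),16),((690,405),25)]: print(ray("top",*f(p,240,120),z))
```

```text
topbox [np.float64(118.8), np.float64(101.4), np.float64(118.7), np.float64(100.4)] (np.float64(-0.16305209718425717), array([ 556.48898333, -161.50269969]), np.float64(1.4809908486217296))
topcov [np.float64(80.1), np.float64(62.9), np.float64(79.3), np.float64(63.1)] (np.float64(-0.1771261823000088), array([ 557.47832733, -162.93488631]), np.float64(1.4383111005946603))
sidebox [np.float64(118.2), np.float64(100.2), np.float64(119.1), np.float64(101.5)] (np.float64(-0.1715448272377225), array([ 559.57348234, -161.17101839]), np.float64(1.173227988310856))
sidecov [np.float64(78.2), np.float64(63.3), np.float64(79.6), np.float64(63.8)] (np.float64(-0.1745460345441262), array([ 557.51149564, -161.86709677]), np.float64(1.5637040200450656))
[583.19494024 -44.96487872]
[ 672.75130771 -150.79053441]
[ 547.22706013 -280.17581825]
```

```bash
cat >> h.py <<'E'
from scipy.spatial.transform import Rotation as Ro
O=np.array([557.7,-161.8,0]);YAW=-0.172;B=Ro.from_euler('z',YAW)
def tool(tilt): # tool rotation, tilt deg back toward robot
    return B*Ro.from_euler('x',180,degrees=True)*Ro.from_euler('y',tilt,degrees=True)
def tcp(corner,tilt,): # front lower corner (box frame) -> TCP world
    return O+B.apply(corner)+tool(tilt).apply([16,0,0])
def st():
    s=manip.state();q=s["orientation"];return s,s["position"],Ro.from_quat([*q[1:],q[0]])
def to(corner,tilt):
    s,p,R=st();T=tool(tilt);d=tcp(corner,tilt)-p
    print("t",round(s["t"],2),"F",s["force"].round(1),"corner now",(B.inv().apply(p-R.apply([16,0,0])-O)).round(1),
     "| shift tool(mm)",R.inv().apply(d).round(1),"world",d.round(1),"rot tool deg",np.degrees((R.inv()*T).as_rotvec()).round(2))
E
python3 -c "
from h import *
to([-21,0,150],0);to([-21,0,150],20)"
```

```text
t 0.2 F [ 0.5  1.  -0.4] corner now [-341.7 -515.   213.5] | shift tool(mm) [ 498.7 -337.1   63.9] world [404.4 445.9 -63.5] rot tool deg [-0.05  0.   23.6 ]
t 0.2 F [ 0.5  1.  -0.4] corner now [-341.7 -515.   213.5] | shift tool(mm) [ 497.8 -337.5   58.4] world [403.4 446.1 -58.1] rot tool deg [-4.16 19.72 23.35]
```

move_arm:
  steps:
    - {"hand": 1,"dz": -0.05}
    - {"hand": 1,"dz": -0.05}
    - {"hand": 1,"dx": 0.04,"dy": -0.027}
    - {"hand": 1,"dx": 0.04,"dy": -0.027}
    - {"hand": 1,"dx": 0.04,"dy": -0.027}
    - {"hand": 1,"dx": 0.04,"dy": -0.027}
    - {"hand": 1,"dx": 0.04,"dy": -0.027}
    - {"hand": 1,"dx": 0.04,"dy": -0.027}
    - {"hand": 1,"dx": 0.04,"dy": -0.027}
    - {"hand": 1,"dx": 0.04,"dy": -0.027}

```text
validation failed for argument at $.st...
```

move_arm:
  steps:
    - {"hand": 1,"dx": 0.04,"dy": -0.027}
    - {"hand": 1,"dx": 0.04,"dy": -0.027}
    - {"hand": 1,"dx": 0.04,"dy": -0.027}
    - {"hand": 1,"rz": 7.87}
    - {"hand": 1,"rz": 7.87}
    - {"hand": 1,"rz": 7.87}
    - {"hand": 1,"ry": 6.67}
    - {"hand": 1,"ry": 6.67}
    - {"hand": 1,"ry": 6.66}
    - {"hand": 1}

```text
validation failed for argument at $.st...
```

```bash
python3 -c "
from h import *
to([-21,0,75],20)"
```

```text
t 0.2 F [ 0.5  1.  -0.4] corner now [-341.7 -515.   213.5] | shift tool(mm) [ 497.8 -337.4  133.4] world [ 403.4  446.1 -133.1] rot tool deg [-4.16 19.72 23.35]
```

All keys have to be given.

move_arm:
  steps:
    - {"hand": 1,"dx": 0,"dy": 0,"dz": -0.05,"rx": 0,"ry": 0,"rz": 0}
    - {"hand": 1,"dx": 0,"dy": 0,"dz": -0.05,"rx": 0,"ry": 0,"rz": 0}
    - {"hand": 1,"dx": 0.04,"dy": -0.027,"dz": 0,"rx": 0,"ry": 0,"rz": 0}
    - {"hand": 1,"dx": 0.04,"dy": -0.027,"dz": 0,"rx": 0,"ry": 0,"rz": 0}
    - {"hand": 1,"dx": 0.04,"dy": -0.027,"dz": 0,"rx": 0,"ry": 0,"rz": 0}
    - {"hand": 1,"dx": 0.04,"dy": -0.027,"dz": 0,"rx": 0,"ry": 0,"rz": 0}
    - {"hand": 1,"dx": 0.04,"dy": -0.027,"dz": 0,"rx": 0,"ry": 0,"rz": 0}
    - {"hand": 1,"dx": 0.04,"dy": -0.027,"dz": 0,"rx": 0,"ry": 0,"rz": 0}
    - {"hand": 1,"dx": 0.04,"dy": -0.027,"dz": 0,"rx": 0,"ry": 0,"rz": 0}
    - {"hand": 1,"dx": 0.04,"dy": -0.027,"dz": 0,"rx": 0,"ry": 0,"rz": 0}

```text
t: 1.2
position: [408.9, -319.6, 314.0]
orientation: [0.0, 0.993, 0.12, 0.0]
force: [1.3, -0.8, -0.3]
gripper_width: 14.4
grasp_force: 0.0
```

move_arm:
  steps:
    - {"hand": 1,"dx": 0.04,"dy": -0.027,"dz": 0,"rx": 0,"ry": 0,"rz": 0}
    - {"hand": 1,"dx": 0.04,"dy": -0.027,"dz": 0,"rx": 0,"ry": 0,"rz": 0}
    - {"hand": 1,"dx": 0.04,"dy": -0.027,"dz": 0,"rx": 0,"ry": 0,"rz": 0}
    - {"hand": 1,"dx": 0,"dy": 0,"dz": 0,"rx": 0,"ry": 0,"rz": 7.87}
    - {"hand": 1,"dx": 0,"dy": 0,"dz": 0,"rx": 0,"ry": 0,"rz": 7.87}
    - {"hand": 1,"dx": 0,"dy": 0,"dz": 0,"rx": 0,"ry": 0,"rz": 7.87}
    - {"hand": 1,"dx": 0,"dy": 0,"dz": 0,"rx": 0,"ry": 6.67,"rz": 0}
    - {"hand": 1,"dx": 0,"dy": 0,"dz": 0,"rx": 0,"ry": 6.67,"rz": 0}
    - {"hand": 1,"dx": 0,"dy": 0,"dz": 0,"rx": 0,"ry": 6.66,"rz": 0}
    - {"hand": 1,"dx": 0,"dy": 0,"dz": 0,"rx": 0,"ry": 0,"rz": 0}

```text
t: 2.2
position: [502.7, -213.0, 313.0]
orientation: [0.015, 0.981, -0.085, 0.173]
force: [-0.9, 0.3, -1.0]
gripper_width: 0.2
grasp_force: 0.0
```

```bash
python3 -c "
from h import *
to([-21,0,75],20)"
```

```text
t 2.2 F [-0.9  0.3 -1. ] corner now [-60.5 -59.8 307.5] | shift tool(mm) [-42.7 -59.7 232. ] world [  49.2   52.2 -232.6] rot tool deg [-0.02 -0.04 -0.09]
```

move_arm:
  steps:
    - {"hand": 1,"dx": -0.014,"dy": -0.02,"dz": 0.04,"rx": 0,"ry": 0,"rz": 0}
    - {"hand": 1,"dx": -0.014,"dy": -0.02,"dz": 0.04,"rx": 0,"ry": 0,"rz": 0}
    - {"hand": 1,"dx": -0.0147,"dy": -0.0197,"dz": 0.04,"rx": 0,"ry": 0,"rz": 0}
    - {"hand": 1,"dx": 0,"dy": 0,"dz": 0.04,"rx": 0,"ry": 0,"rz": 0}
    - {"hand": 1,"dx": 0,"dy": 0,"dz": 0.036,"rx": 0,"ry": 0,"rz": 0}
    - {"hand": 1,"dx": 0,"dy": 0,"dz": 0.02,"rx": 0,"ry": 0,"rz": 0}
    - {"hand": 1,"dx": 0,"dy": 0,"dz": 0.016,"rx": 0,"ry": 0,"rz": 0}
    - {"hand": 1,"dx": 0,"dy": 0,"dz": 0,"rx": 0,"ry": 0,"rz": 0}
    - {"hand": 1,"dx": 0,"dy": 0,"dz": 0,"rx": 0,"ry": 0,"rz": 0}
    - {"hand": 1,"dx": 0,"dy": 0,"dz": 0,"rx": 0,"ry": 0,"rz": 0}

```text
t: 3.2
position: [554.6, -162.1, 82.1]
orientation: [0.015, 0.981, -0.085, 0.173]
force: [0.3, -0.5, 0.1]
gripper_width: 0.4
grasp_force: 0.0
```

Run:
```python
from h import *
to([-21,0,58],20)
crop("side",150,120,133,100,6,"pics/s2.png")
```

```text
t 3.2 F [ 0.3 -0.5  0.1] corner now [-18.   -0.8  76.6] | shift tool(mm) [-9.2 -0.8 16.5] world [ -2.8   1.3 -18.6] rot tool deg [ 0.   -0.03  0.  ]
```

View pics/s2.png

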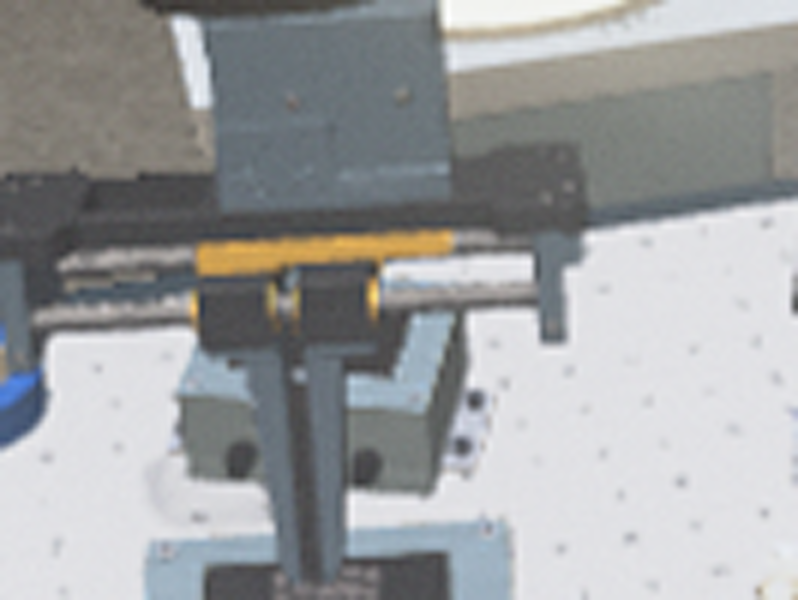

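The fingertip sits over the printed pad at (315,580). I'll descend slowly.

move_arm:
  steps:
    - {"hand": 1,"dx": -0.0046,"dy": -0.0008,"dz": 0.0083,"rx": 0,"ry": 0,"rz": 0}
    - {"hand": 1,"dx": -0.0046,"dy": 0,"dz": 0.0082,"rx": 0,"ry": 0,"rz": 0}
    - {"hand": 1,"dx": 0,"dy": 0,"dz": 0,"rx": 0,"ry": 0,"rz": 0}
    - {"hand": 1,"dx": -0.0003,"dy": 0,"dz": 0.0009,"rx": 0,"ry": 0,"rz": 0}
    - {"hand": 1,"dx": -0.0003,"dy": 0,"dz": 0.0009,"rx": 0,"ry": 0,"rz": 0}
    - {"hand": 1,"dx": -0.0003,"dy": 0,"dz": 0.0009,"rx": 0,"ry": 0,"rz": 0}
    - {"hand": 1,"dx": -0.0003,"dy": 0,"dz": 0.0009,"rx": 0,"ry": 0,"rz": 0}
    - {"hand": 1,"dx": -0.0003,"dy": 0,"dz": 0.0009,"rx": 0,"ry": 0,"rz": 0}
    - {"hand": 1,"dx": -0.0003,"dy": 0,"dz": 0.0009,"rx": 0,"ry": 0,"rz": 0}
    - {"hand": 1,"dx": 0,"dy": 0,"dz": 0,"rx": 0,"ry": 0,"rz": 0}

```text
t: 4.25
position: [551.5, -160.7, 56.9]
orientation: [0.015, 0.981, -0.085, 0.173]
force: [-1.3, 1.4, 1.5]
gripper_width: 0.1
grasp_force: 0.8
```

```bash
python3 -c "
from h import *
to([-21,0,50.5],20)"
```

```text
t 4.25 F [-1.3  1.4  1.5] corner now [-21.3  -0.   51.4] | shift tool(mm) [ 0.  -0.   0.9] world [ 0.3 -0.  -0.9] rot tool deg [ 0.    0.01 -0.02]
```

move_arm:
  steps:
    - {"hand": 1,"dx": -0.0002,"dy": 0,"dz": 0.0005,"rx": 0,"ry": 0,"rz": 0}
    - {"hand": 1,"dx": -0.0002,"dy": 0,"dz": 0.0005,"rx": 0,"ry": 0,"rz": 0}
    - {"hand": 1,"dx": -0.0002,"dy": 0,"dz": 0.0005,"rx": 0,"ry": 0,"rz": 0}
    - {"hand": 1,"dx": -0.0002,"dy": 0,"dz": 0.0005,"rx": 0,"ry": 0,"rz": 0}
    - {"hand": 1,"dx": 0,"dy": 0,"dz": 0,"rx": 0,"ry": 0,"rz": 0}
    - {"hand": 1,"dx": 0,"dy": 0,"dz": 0,"rx": 0,"ry": 0,"rz": 0}
    - {"hand": 1,"dx": 0,"dy": 0,"dz": 0,"rx": 0,"ry": 0,"rz": 0}
    - {"hand": 1,"dx": 0,"dy": 0,"dz": 0,"rx": 0,"ry": 0,"rz": 0}
    - {"hand": 1,"dx": 0,"dy": 0,"dz": 0,"rx": 0,"ry": 0,"rz": 0}
    - {"hand": 1,"dx": 0,"dy": 0,"dz": 0,"rx": 0,"ry": 0,"rz": 0}

```text
t: 5.25
position: [551.7, -160.8, 55.8]
orientation: [0.015, 0.981, -0.085, 0.174]
force: [-9.2, 3.3, 23.0]
gripper_width: 0.6
grasp_force: 12.3
```

```bash
python3 -c "
from h import *
to([-21,0,50.5],20)"
```

```text
t 5.25 F [-9.2  3.3 23. ] corner now [-21.1  -0.   50.3] | shift tool(mm) [ 0.2 -0.  -0.2] world [0.1 0.  0.2] rot tool deg [ 0.02 -0.08 -0.01]
```

The stop is reached at 23 N, with the corner at z = 50.3 as expected. I'll retreat.

move_arm:
  steps:
    - {"hand": 1,"dx": 0,"dy": 0,"dz": -0.03,"rx": 0,"ry": 0,"rz": 0}
    - {"hand": 1,"dx": 0,"dy": 0,"dz": -0.045,"rx": 0,"ry": 0,"rz": 0}
    - {"hand": 1,"dx": 0,"dy": 0,"dz": -0.045,"rx": 0,"ry": 0,"rz": 0}
    - {"hand": 1,"dx": 0,"dy": 0,"dz": 0,"rx": 0,"ry": 0,"rz": 0}
    - {"hand": 1,"dx": 0,"dy": 0,"dz": 0,"rx": 0,"ry": 0,"rz": 0}
    - {"hand": 1,"dx": 0,"dy": 0,"dz": 0,"rx": 0,"ry": 0,"rz": 0}
    - {"hand": 1,"dx": 0,"dy": 0,"dz": 0,"rx": 0,"ry": 0,"rz": 0}
    - {"hand": 1,"dx": 0,"dy": 0,"dz": 0,"rx": 0,"ry": 0,"rz": 0}
    - {"hand": 1,"dx": 0,"dy": 0,"dz": 0,"rx": 0,"ry": 0,"rz": 0}
    - {"hand": 1,"dx": 0,"dy": 0,"dz": 0,"rx": 0,"ry": 0,"rz": 0}

```text
t: 6.25
position: [511.0, -153.6, 167.1]
orientation: [0.015, 0.981, -0.085, 0.173]
force: [-0.2, 0.5, -1.0]
gripper_width: 0.3
grasp_force: 0.0
```

move_arm:
  steps:
    - {"hand": 1,"dx": 0,"dy": 0.011,"dz": 0,"rx": 0,"ry": 0,"rz": 0}
    - {"hand": 1,"dx": 0,"dy": 0.011,"dz": 0,"rx": 0,"ry": 0,"rz": 0}
    - {"hand": 1,"dx": 0,"dy": 0,"dz": 0,"rx": 0,"ry": 0,"rz": 0}
    - {"hand": 1,"dx": 0,"dy": 0,"dz": 0,"rx": 0,"ry": 0,"rz": 0}
    - {"hand": 1,"dx": 0,"dy": 0,"dz": 0,"rx": 0,"ry": 0,"rz": 0}
    - {"hand": 1,"dx": 0,"dy": 0,"dz": 0,"rx": 0,"ry": 0,"rz": 0}
    - {"hand": 1,"dx": 0,"dy": 0,"dz": 0,"rx": 0,"ry": 0,"rz": 0}
    - {"hand": 1,"dx": 0,"dy": 0,"dz": 0,"rx": 0,"ry": 0,"rz": 0}
    - {"hand": 1,"dx": 0,"dy": 0,"dz": 0,"rx": 0,"ry": 0,"rz": 0}
    - {"hand": 1,"dx": 0,"dy": 0,"dz": 0,"rx": 0,"ry": 0,"rz": 0}

```text
t: 7.25
position: [507.3, -175.3, 167.6]
orientation: [0.015, 0.981, -0.085, 0.173]
force: [0.4, -0.9, -0.4]
gripper_width: 0.8
grasp_force: 0.0
```

Run:
```python
from h import *
to([-19,-22,60],20)
crop("side",150,150,133,100,6,"pics/s3.png")
print([((proj("side",O+B.apply(p))-[150,150])*6).round() for p in ([6,39,110],[6,-39,110],[28,39,52],[28,-39,52])])
```

```text
t 7.25 F [ 0.4 -0.9 -0.4] corner now [-62.4 -22.  162.1] | shift tool(mm) [  5.9   0.  110.8] world [  42.8   -7.5 -102.1] rot tool deg [ 0.   -0.   -0.01]
[array([436., 322.]), array([179., 338.]), array([448., 509.]), array([198., 525.])]
```

View pics/s3.png

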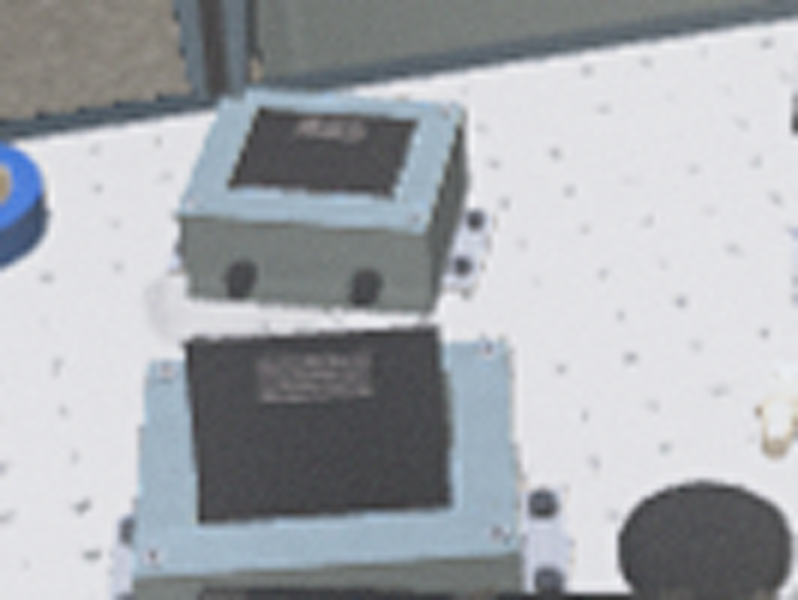

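The cover is fully open and its edge matches the predicted 1.2 rad position. Next is the rocker.

move_arm:
  steps:
    - {"hand": 1,"dx": 0.003,"dy": 0,"dz": 0.03,"rx": 0,"ry": 0,"rz": 0}
    - {"hand": 1,"dx": 0.0029,"dy": 0,"dz": 0.03,"rx": 0,"ry": 0,"rz": 0}
    - {"hand": 1,"dx": 0,"dy": 0,"dz": 0.03,"rx": 0,"ry": 0,"rz": 0}
    - {"hand": 1,"dx": 0,"dy": 0,"dz": 0.0208,"rx": 0,"ry": 0,"rz": 0}
    - {"hand": 1,"dx": -0.0017,"dy": 0,"dz": 0.0047,"rx": 0,"ry": 0,"rz": 0}
    - {"hand": 1,"dx": -0.0017,"dy": 0,"dz": 0.0047,"rx": 0,"ry": 0,"rz": 0}
    - {"hand": 1,"dx": -0.0017,"dy": 0,"dz": 0.0047,"rx": 0,"ry": 0,"rz": 0}
    - {"hand": 1,"dx": -0.0007,"dy": 0,"dz": 0.0019,"rx": 0,"ry": 0,"rz": 0}
    - {"hand": 1,"dx": -0.0007,"dy": 0,"dz": 0.0019,"rx": 0,"ry": 0,"rz": 0}
    - {"hand": 1,"dx": 0,"dy": 0,"dz": 0,"rx": 0,"ry": 0,"rz": 0}

```text
t: 8.3
position: [550.1, -182.9, 46.7]
orientation: [0.015, 0.981, -0.085, 0.173]
force: [0.7, 0.6, -0.9]
gripper_width: 0.4
grasp_force: 0.0
```

```bash
python3 -c "
from h import *
to([-19,-22,32],20)"
```

```text
t 8.3 F [ 0.7  0.6 -0.9] corner now [-18.9 -22.1  41.2] | shift tool(mm) [-3.2 -0.1  8.7] world [-0.1  0.1 -9.2] rot tool deg [ 0.01 -0.02 -0.02]
```

Next I'll lower at 1 mm per row, 8 mm in all.

move_arm:
  steps:
    - {"hand": 1,"dx": -0.00034,"dy": 0,"dz": 0.00094,"rx": 0,"ry": 0,"rz": 0}
    - {"hand": 1,"dx": -0.00034,"dy": 0,"dz": 0.00094,"rx": 0,"ry": 0,"rz": 0}
    - {"hand": 1,"dx": -0.00034,"dy": 0,"dz": 0.00094,"rx": 0,"ry": 0,"rz": 0}
    - {"hand": 1,"dx": -0.00034,"dy": 0,"dz": 0.00094,"rx": 0,"ry": 0,"rz": 0}
    - {"hand": 1,"dx": -0.00034,"dy": 0,"dz": 0.00094,"rx": 0,"ry": 0,"rz": 0}
    - {"hand": 1,"dx": -0.00034,"dy": 0,"dz": 0.00094,"rx": 0,"ry": 0,"rz": 0}
    - {"hand": 1,"dx": -0.00034,"dy": 0,"dz": 0.00094,"rx": 0,"ry": 0,"rz": 0}
    - {"hand": 1,"dx": 0,"dy": 0,"dz": 0,"rx": 0,"ry": 0,"rz": 0}
    - {"hand": 1,"dx": 0,"dy": 0,"dz": 0,"rx": 0,"ry": 0,"rz": 0}
    - {"hand": 1,"dx": 0,"dy": 0,"dz": 0,"rx": 0,"ry": 0,"rz": 0}

```text
t: 9.3
position: [550.0, -182.8, 39.4]
orientation: [0.015, 0.981, -0.085, 0.173]
force: [-0.2, -0.5, 0.4]
gripper_width: 0.0
grasp_force: 0.2
```

```bash
python3 -c "
from h import *
to([-19,-22,32],20)"
```

```text
t 9.3 F [-0.2 -0.5  0.4] corner now [-19.  -22.   33.9] | shift tool(mm) [-0.7  0.   1.8] world [-0.  -0.  -1.9] rot tool deg [ 0.    0.01 -0.01]
```

move_arm:
  steps:
    - {"hand": 1,"dx": -0.00017,"dy": 0,"dz": 0.00047,"rx": 0,"ry": 0,"rz": 0}
    - {"hand": 1,"dx": -0.00017,"dy": 0,"dz": 0.00047,"rx": 0,"ry": 0,"rz": 0}
    - {"hand": 1,"dx": -0.00017,"dy": 0,"dz": 0.00047,"rx": 0,"ry": 0,"rz": 0}
    - {"hand": 1,"dx": -0.00017,"dy": 0,"dz": 0.00047,"rx": 0,"ry": 0,"rz": 0}
    - {"hand": 1,"dx": -0.00017,"dy": 0,"dz": 0.00047,"rx": 0,"ry": 0,"rz": 0}
    - {"hand": 1,"dx": 0,"dy": 0,"dz": 0,"rx": 0,"ry": 0,"rz": 0}
    - {"hand": 1,"dx": 0,"dy": 0,"dz": 0,"rx": 0,"ry": 0,"rz": 0}
    - {"hand": 1,"dx": 0,"dy": 0,"dz": 0,"rx": 0,"ry": 0,"rz": 0}
    - {"hand": 1,"dx": 0,"dy": 0,"dz": 0,"rx": 0,"ry": 0,"rz": 0}
    - {"hand": 1,"dx": 0,"dy": 0,"dz": 0,"rx": 0,"ry": 0,"rz": 0}

```text
t: 10.3
position: [550.1, -182.9, 37.0]
orientation: [0.015, 0.981, -0.085, 0.173]
force: [-1.2, -2.1, 1.4]
gripper_width: 0.4
grasp_force: 1.0
```

```bash
python3 -c "
from h import *
to([-19,-22,32],20)"
```

```text
t 10.3 F [-1.2 -2.1  1.4] corner now [-18.9 -22.   31.5] | shift tool(mm) [ 0.1 -0.  -0.5] world [-0.1  0.1  0.5] rot tool deg [ 0.01 -0.01 -0.01]
```

move_arm:
  steps:
    - {"hand": 1,"dx": -0.00017,"dy": 0,"dz": 0.00047,"rx": 0,"ry": 0,"rz": 0}
    - {"hand": 1,"dx": -0.00017,"dy": 0,"dz": 0.00047,"rx": 0,"ry": 0,"rz": 0}
    - {"hand": 1,"dx": -0.00017,"dy": 0,"dz": 0.00047,"rx": 0,"ry": 0,"rz": 0}
    - {"hand": 1,"dx": 0,"dy": 0,"dz": 0,"rx": 0,"ry": 0,"rz": 0}
    - {"hand": 1,"dx": 0,"dy": 0,"dz": 0,"rx": 0,"ry": 0,"rz": 0}
    - {"hand": 1,"dx": 0,"dy": 0,"dz": 0,"rx": 0,"ry": 0,"rz": 0}
    - {"hand": 1,"dx": 0,"dy": 0,"dz": 0,"rx": 0,"ry": 0,"rz": 0}
    - {"hand": 1,"dx": 0,"dy": 0,"dz": 0,"rx": 0,"ry": 0,"rz": 0}
    - {"hand": 1,"dx": 0,"dy": 0,"dz": 0,"rx": 0,"ry": 0,"rz": 0}
    - {"hand": 1,"dx": 0,"dy": 0,"dz": 0,"rx": 0,"ry": 0,"rz": 0}

```text
t: 11.3
position: [550.3, -183.0, 35.9]
orientation: [0.015, 0.981, -0.085, 0.173]
force: [-3.8, -0.6, 13.0]
gripper_width: 0.2
grasp_force: 6.3
```

```bash
python3 -c "
from h import *
to([-19,-22,32],20)"
```

```text
t 11.3 F [-3.8 -0.6 13. ] corner now [-18.7 -22.1  30.4] | shift tool(mm) [ 0.2 -0.1 -1.6] world [-0.3  0.2  1.5] rot tool deg [ 0.02 -0.05 -0.01]
```

The rocker is at its stop: 13 N, at the expected height. I'll withdraw, then set the tilt to 10° and go behind the cover.

move_arm:
  steps:
    - {"hand": 1,"dx": 0.0035,"dy": 0,"dz": -0.0095,"rx": 0,"ry": 0,"rz": 0}
    - {"hand": 1,"dx": 0.0065,"dy": 0,"dz": -0.0185,"rx": 0,"ry": 0,"rz": 0}
    - {"hand": 1,"dx": 0,"dy": 0,"dz": -0.04,"rx": 0,"ry": 0,"rz": 0}
    - {"hand": 1,"dx": 0,"dy": 0,"dz": -0.04,"rx": 0,"ry": 0,"rz": 0}
    - {"hand": 1,"dx": 0,"dy": 0,"dz": -0.04,"rx": 0,"ry": 0,"rz": 0}
    - {"hand": 1,"dx": 0,"dy": 0,"dz": 0,"rx": 0,"ry": -5,"rz": 0}
    - {"hand": 1,"dx": 0,"dy": 0,"dz": 0,"rx": 0,"ry": -5,"rz": 0}
    - {"hand": 1,"dx": 0,"dy": 0,"dz": 0,"rx": 0,"ry": 0,"rz": 0}
    - {"hand": 1,"dx": 0,"dy": 0,"dz": 0,"rx": 0,"ry": 0,"rz": 0}
    - {"hand": 1,"dx": 0,"dy": 0,"dz": 0,"rx": 0,"ry": 0,"rz": 0}

```text
t: 12.3
position: [508.6, -175.2, 177.1]
orientation: [0.007, 0.993, -0.086, 0.087]
force: [-0.3, -0.3, -0.5]
gripper_width: 0.5
grasp_force: 0.0
```

Run:
```python
from h import *
to([34,0,160],10)
to([34,0,98],10)
crop("top",240,100,133,100,6,"pics/t4.png")
```

```text
t 12.3 F [-0.3 -0.3 -0.5] corner now [-61.9 -21.6 174.3] | shift tool(mm) [ 91.9 -21.6  30.8] world [ 98.2   4.8 -14.3] rot tool deg [-0.05  0.01 -0.01]
t 12.3 F [-0.3 -0.3 -0.5] corner now [-61.9 -21.6 174.3] | shift tool(mm) [ 81.2 -21.5  91.8] world [ 98.2   4.8 -76.3] rot tool deg [-0.05  0.01 -0.01]
```

View pics/t4.png

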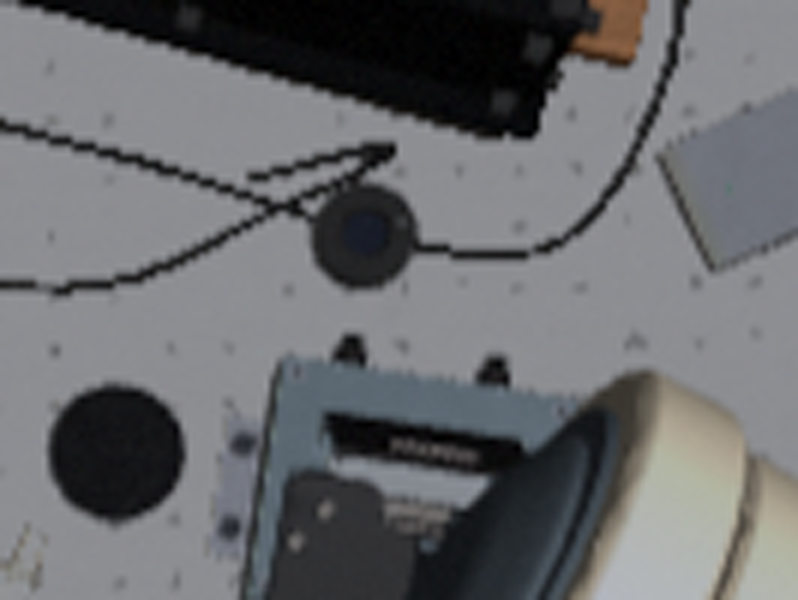

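The post, cap and sensor are undisturbed, and the laser is well clear. I'll move behind the cover.

move_arm:
  steps:
    - {"hand": 1,"dx": 0.0306,"dy": -0.0072,"dz": 0.0103,"rx": 0,"ry": 0,"rz": 0}
    - {"hand": 1,"dx": 0.0306,"dy": -0.0072,"dz": 0.0103,"rx": 0,"ry": 0,"rz": 0}
    - {"hand": 1,"dx": 0.0307,"dy": -0.0072,"dz": 0.0102,"rx": 0,"ry": 0,"rz": 0}
    - {"hand": 1,"dx": 0,"dy": 0,"dz": 0,"rx": 0,"ry": 0,"rz": 0}
    - {"hand": 1,"dx": -0.0035,"dy": 0,"dz": 0.02,"rx": 0,"ry": 0,"rz": 0}
    - {"hand": 1,"dx": -0.0035,"dy": 0,"dz": 0.02,"rx": 0,"ry": 0,"rz": 0}
    - {"hand": 1,"dx": -0.0037,"dy": 0,"dz": 0.021,"rx": 0,"ry": 0,"rz": 0}
    - {"hand": 1,"dx": 0,"dy": 0,"dz": 0,"rx": 0,"ry": 0,"rz": 0}
    - {"hand": 1,"dx": 0,"dy": 0,"dz": 0,"rx": 0,"ry": 0,"rz": 0}
    - {"hand": 1,"dx": 0,"dy": 0,"dz": 0,"rx": 0,"ry": 0,"rz": 0}

```text
t: 13.35
position: [608.0, -171.2, 102.8]
orientation: [0.008, 0.992, -0.086, 0.088]
force: [0.3, -0.1, -0.1]
gripper_width: 0.5
grasp_force: 0.0
```

Run:
```python
from h import *
to([15,0,98],10)
P=lambda f:np.array([28-48*np.cos(f)+3*np.sin(f),0,52+48*np.sin(f)+3*np.cos(f)])
C=tool(10).inv()*B
fs=np.r_[np.linspace(1.2,0,26),-0.03,-.06,-.09];pts=[P(f) for f in fs]
for f,a,b in zip(fs[1:],pts,pts[1:]): print(f.round(3),b.round(1),C.apply(b-a).round(2))
```

```text
t 13.35 F [ 0.3 -0.1 -0.1] corner now [ 35.4  -0.7 100. ] | shift tool(mm) [-20.4  -0.7  -1.6] world [-19.9   4.1  -2. ] rot tool deg [ 0.02 -0.08 -0.02]
1.152 [11.2  0.  97.1] [-2.28 -0.    0.36]
1.104 [ 9.1  0.  96.2] [-2.26 -0.    0.47]
1.056 [ 7.   0.  95.3] [-2.23 -0.    0.58]
1.008 [ 4.9  0.  94.2] [-2.2  -0.    0.69]
0.96 [ 2.9  0.  93. ] [-2.17 -0.    0.79]
0.912 [ 1.   0.  91.8] [-2.13 -0.    0.89]
0.864 [-0.9  0.  90.4] [-2.08 -0.    1.  ]
0.816 [-2.7  0.  89. ] [-2.03 -0.    1.09]
0.768 [-4.4  0.  87.5] [-1.98 -0.    1.19]
0.72 [-6.1  0.  85.9] [-1.92 -0.    1.28]
0.672 [-7.7  0.  84.2] [-1.85 -0.    1.37]
0.624 [-9.2  0.  82.5] [-1.79 -0.    1.46]
0.576 [-10.6   0.   80.7] [-1.71 -0.    1.55]
0.528 [-12.    0.   78.8] [-1.64 -0.    1.63]
0.48 [-13.2   0.   76.8] [-1.56 -0.    1.7 ]
0.432 [-14.3   0.   74.8] [-1.47 -0.    1.78]
0.384 [-15.4   0.   72.8] [-1.39 -0.    1.84]
0.336 [-16.3   0.   70.7] [-1.3  -0.    1.91]
0.288 [-17.2   0.   68.5] [-1.2  -0.    1.97]
0.24 [-17.9   0.   66.3] [-1.11 -0.    2.02]
0.192 [-18.5   0.   64.1] [-1.01 -0.    2.08]
0.144 [-19.1   0.   61.9] [-0.91 -0.    2.12]
0.096 [-19.5   0.   59.6] [-0.81 -0.    2.16]
0.048 [-19.8   0.   57.3] [-0.7 -0.   2.2]
0.0 [-20.   0.  55.] [-0.6  -0.    2.23]
-0.03 [-20.1   0.   53.6] [-0.32 -0.    1.41]
-0.06 [-20.1   0.   52.1] [-0.28 -0.    1.42]
-0.09 [-20.1   0.   50.7] [-0.23 -0.    1.42]
```

move_arm:
  steps:
    - {"hand": 1,"dx": -0.0068,"dy": -0.0007,"dz": -0.0005,"rx": 0,"ry": 0,"rz": 0}
    - {"hand": 1,"dx": -0.0055,"dy": 0,"dz": -0.0005,"rx": 0,"ry": 0,"rz": 0}
    - {"hand": 1,"dx": -0.004,"dy": 0,"dz": -0.0005,"rx": 0,"ry": 0,"rz": 0}
    - {"hand": 1,"dx": -0.0022,"dy": 0,"dz": 0,"rx": 0,"ry": 0,"rz": 0}
    - {"hand": 1,"dx": -0.0019,"dy": 0,"dz": 0,"rx": 0,"ry": 0,"rz": 0}
    - {"hand": 1,"dx": -0.0016,"dy": 0,"dz": 0.0002,"rx": 0,"ry": 0,"rz": 0}
    - {"hand": 1,"dx": -0.0022,"dy": 0,"dz": 0.0004,"rx": 0,"ry": 0,"rz": 0}
    - {"hand": 1,"dx": -0.0022,"dy": 0,"dz": 0.0005,"rx": 0,"ry": 0,"rz": 0}
    - {"hand": 1,"dx": -0.0022,"dy": 0,"dz": 0.0006,"rx": 0,"ry": 0,"rz": 0}
    - {"hand": 1,"dx": -0.0022,"dy": 0,"dz": 0.0007,"rx": 0,"ry": 0,"rz": 0}

```text
t: 14.35
position: [578.0, -165.1, 95.3]
orientation: [0.008, 0.992, -0.086, 0.087]
force: [0.5, -0.3, 1.3]
gripper_width: 0.4
grasp_force: 0.7
```

move_arm:
  steps:
    - {"hand": 1,"dx": -0.0022,"dy": 0,"dz": 0.0008,"rx": 0,"ry": 0,"rz": 0}
    - {"hand": 1,"dx": -0.0021,"dy": 0,"dz": 0.0009,"rx": 0,"ry": 0,"rz": 0}
    - {"hand": 1,"dx": -0.0021,"dy": 0,"dz": 0.001,"rx": 0,"ry": 0,"rz": 0}
    - {"hand": 1,"dx": -0.002,"dy": 0,"dz": 0.0011,"rx": 0,"ry": 0,"rz": 0}
    - {"hand": 1,"dx": -0.002,"dy": 0,"dz": 0.0012,"rx": 0,"ry": 0,"rz": 0}
    - {"hand": 1,"dx": -0.0019,"dy": 0,"dz": 0.0013,"rx": 0,"ry": 0,"rz": 0}
    - {"hand": 1,"dx": -0.0019,"dy": 0,"dz": 0.0014,"rx": 0,"ry": 0,"rz": 0}
    - {"hand": 1,"dx": -0.0018,"dy": 0,"dz": 0.0015,"rx": 0,"ry": 0,"rz": 0}
    - {"hand": 1,"dx": -0.0017,"dy": 0,"dz": 0.0015,"rx": 0,"ry": 0,"rz": 0}
    - {"hand": 1,"dx": -0.0016,"dy": 0,"dz": 0.0016,"rx": 0,"ry": 0,"rz": 0}

```text
t: 15.35
position: [561.4, -162.1, 79.8]
orientation: [0.008, 0.993, -0.086, 0.087]
force: [1.3, -0.0, 0.5]
gripper_width: 0.8
grasp_force: 0.8
```

```bash
python3 -c "
from h import *
to([-20,0,55],10)"
```

```text
t 15.35 F [ 1.3 -0.   0.5] corner now [-12.1   0.3  77. ] | shift tool(mm) [-11.6   0.3  20.3] world [ -7.8   1.1 -22. ] rot tool deg [ 0.   -0.   -0.01]
```

move_arm:
  steps:
    - {"hand": 1,"dx": -0.0015,"dy": 0,"dz": 0.0017,"rx": 0,"ry": 0,"rz": 0}
    - {"hand": 1,"dx": -0.0015,"dy": 0,"dz": 0.0018,"rx": 0,"ry": 0,"rz": 0}
    - {"hand": 1,"dx": -0.0014,"dy": 0,"dz": 0.0018,"rx": 0,"ry": 0,"rz": 0}
    - {"hand": 1,"dx": -0.0013,"dy": 0,"dz": 0.0019,"rx": 0,"ry": 0,"rz": 0}
    - {"hand": 1,"dx": -0.0012,"dy": 0,"dz": 0.002,"rx": 0,"ry": 0,"rz": 0}
    - {"hand": 1,"dx": -0.0011,"dy": 0,"dz": 0.002,"rx": 0,"ry": 0,"rz": 0}
    - {"hand": 1,"dx": -0.001,"dy": 0,"dz": 0.0021,"rx": 0,"ry": 0,"rz": 0}
    - {"hand": 1,"dx": -0.0009,"dy": 0,"dz": 0.0021,"rx": 0,"ry": 0,"rz": 0}
    - {"hand": 1,"dx": -0.0008,"dy": 0,"dz": 0.0022,"rx": 0,"ry": 0,"rz": 0}
    - {"hand": 1,"dx": -0.0007,"dy": 0,"dz": 0.0022,"rx": 0,"ry": 0,"rz": 0}

```text
t: 16.35
position: [554.1, -160.9, 58.5]
orientation: [0.008, 0.992, -0.086, 0.087]
force: [2.5, 0.8, 4.0]
gripper_width: 0.4
grasp_force: 2.4
```

move_arm:
  steps:
    - {"hand": 1,"dx": -0.0003,"dy": 0,"dz": 0.001,"rx": 0,"ry": 0,"rz": 0}
    - {"hand": 1,"dx": -0.0003,"dy": 0,"dz": 0.001,"rx": 0,"ry": 0,"rz": 0}
    - {"hand": 1,"dx": -0.0002,"dy": 0,"dz": 0.001,"rx": 0,"ry": 0,"rz": 0}
    - {"hand": 1,"dx": -0.0002,"dy": 0,"dz": 0.001,"rx": 0,"ry": 0,"rz": 0}
    - {"hand": 1,"dx": -0.0002,"dy": 0,"dz": 0.001,"rx": 0,"ry": 0,"rz": 0}
    - {"hand": 1,"dx": -0.0001,"dy": 0,"dz": 0.0005,"rx": 0,"ry": 0,"rz": 0}
    - {"hand": 1,"dx": -0.0001,"dy": 0,"dz": 0.0005,"rx": 0,"ry": 0,"rz": 0}
    - {"hand": 1,"dx": 0,"dy": 0,"dz": 0,"rx": 0,"ry": 0,"rz": 0}
    - {"hand": 1,"dx": 0,"dy": 0,"dz": 0,"rx": 0,"ry": 0,"rz": 0}
    - {"hand": 1,"dx": 0,"dy": 0,"dz": 0,"rx": 0,"ry": 0,"rz": 0}

```text
t: 17.35
position: [553.4, -160.7, 53.3]
orientation: [0.008, 0.992, -0.086, 0.087]
force: [-7.4, 0.9, 27.3]
gripper_width: 0.6
grasp_force: 14.3
```

```bash
python3 -c "
from h import *
to([-20,0,50.5],10)"
```

```text
t 17.35 F [-7.4  0.9 27.3] corner now [-20.2   0.3  50.5] | shift tool(mm) [0.2 0.3 0.1] world [ 0.2 -0.4 -0. ] rot tool deg [ 0.01 -0.04 -0.01]
```

The cover is at its stop (27 N, z = 50.5). I'll release it by lifting straight up, slowly at first.

move_arm:
  steps:
    - {"hand": 1,"dx": 0.0003,"dy": 0,"dz": -0.002,"rx": 0,"ry": 0,"rz": 0}
    - {"hand": 1,"dx": 0.0003,"dy": 0,"dz": -0.002,"rx": 0,"ry": 0,"rz": 0}
    - {"hand": 1,"dx": 0.0009,"dy": 0,"dz": -0.005,"rx": 0,"ry": 0,"rz": 0}
    - {"hand": 1,"dx": 0,"dy": 0,"dz": -0.02,"rx": 0,"ry": 0,"rz": 0}
    - {"hand": 1,"dx": 0,"dy": 0,"dz": -0.045,"rx": 0,"ry": 0,"rz": 0}
    - {"hand": 1,"dx": 0,"dy": 0,"dz": -0.045,"rx": 0,"ry": 0,"rz": 0}
    - {"hand": 1,"dx": -0.045,"dy": 0,"dz": 0,"rx": 0,"ry": 0,"rz": 0}
    - {"hand": 1,"dx": -0.045,"dy": 0,"dz": 0,"rx": 0,"ry": 0,"rz": 0}
    - {"hand": 1,"dx": 0,"dy": 0,"dz": 0,"rx": 0,"ry": 0,"rz": 0}
    - {"hand": 1,"dx": 0,"dy": 0,"dz": 0,"rx": 0,"ry": 0,"rz": 0}

```text
t: 18.35
position: [446.4, -142.1, 154.3]
orientation: [0.007, 0.993, -0.086, 0.087]
force: [0.3, 0.1, 1.0]
gripper_width: 0.0
grasp_force: 0.0
```

Run:
```python
from h import *
to([-20,0,50.5],10)
crop("side",150,150,133,100,6,"pics/s5.png")
```

```text
t 18.35 F [0.3 0.1 1. ] corner now [-128.8    0.4  151.5] | shift tool(mm) [ 89.7   0.3 118.3] world [ 107.2  -19.  -101. ] rot tool deg [-0.    0.03 -0.05]
```

View pics/s5.png

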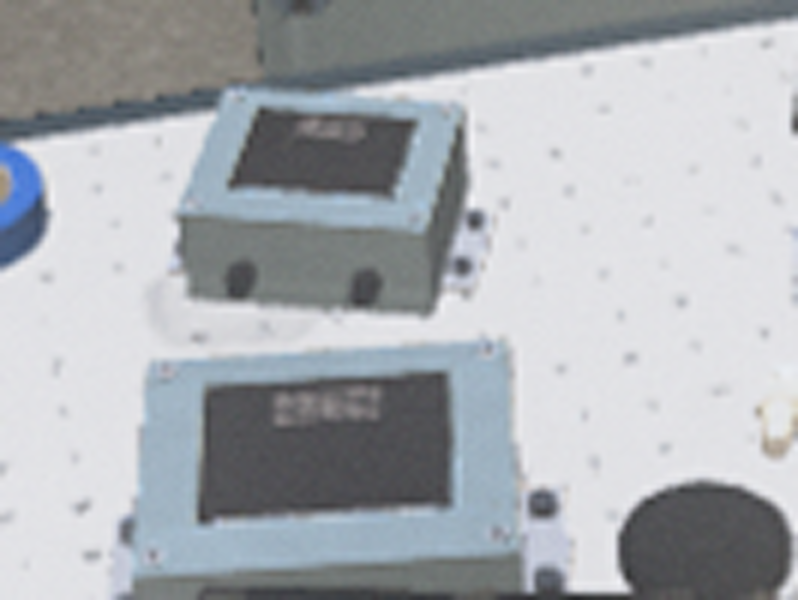

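The cover is flush: its front corner at (205,386) matches the original shut position, and the surroundings haven't changed.

```bash
python3 -c "
from rig import manip
print(manip.finish_job())"
```

```text
the job is handed in; nothing more can be done
None
```

I handed the job in at about 18.4 s: the cover popped open, the rocker's right end went to its stop (13 N), and the cover is shut and flush again. The rocker's final angle is inferred from that force and height, as the camera view of it was blocked, and no verdict came back.

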